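# Park the blue toy trams in a row on the display shelf

## Robot

A 7-joint arm with a two-finger parallel gripper is mounted at the origin on the work surface. World frame = base frame: x ahead of the robot, y to its left, z up, the work surface at z = 0. Lengths are in m, angles in rad, forces in N, time in s.
With the tool pointing down it reaches from about 0.4 to 0.9 m from the base axis. Payload 5.6 kg.
Tool frame: the origin (TCP) lies at the very end of the fingers, on their centre line; the grasp point (between the pads) lies 19 mm behind it; z points along the fingers, y is the line along which they close (so a half turn about z gives the same grasp; the last joint's range is limited). The gripper opens to 92 mm and grips with 3 to 60 N. Pads are 20 mm wide; open, the fingers measure 128 mm over their backs; the gripper's body (75 mm by 189 mm) begins 69 mm behind the grasp point.
Start: joints at [-1.149, 0.468, -0.012, 1.603, 0.006, 1.071, -0.056], TCP at [0.291, 0.581, 0.215] pointing down, gripper open.
Joint ranges: [-2.53, 2.53], [-0.31, 2.02], [-1.57, 1.55], [0.28, 2.44], [-1.29, 4.43], [0.15, 1.84], [-2.92, 2.92]. Speed limits (rad/s): [2.57, 2.57, 3.14, 3.14, 3.14, 3.14, 3.14].

## Interface

Orientations are given as a unit quaternion [x, y, z, w].
In Python, from workcell import telemetry, cams, workorder gives the robot as it stands.
- The arm moves only by the tool carry_out, never from a script. Its argument "steps" is a list of rows, each a list of 7 numbers: the shift along the tool's x, y, z in cm, then the turn, a rotation vector about the tool's x, y, z in degrees, then the finger opening in cm, from 0 to 9.19. In form: [[dx, dy, dz, rx, ry, rz, fingers], ...]. A call has 1 to 20 rows; each row shifts and turns the commanded pose from where the row before left it, along the tool's axes as they then stand; what a row does not reach is not made up. A row lasts 1/12 s, in which the tool goes at most 41.7 mm and 7.16 degrees, less where a joint would pass 70% of its speed; a pose out of reach is approached as far as the arm can. A call with a gripper value outside its range is refused whole. The fingers move at their own pace and stop on an object; "squeeze" is the grip in N (left out, the last holds). Time passes only in rows, so rows that do not move let the fingers close. It gives the time, the measured TCP pose, the force, the opening and the grip force at its end, in the units of the state.
- telemetry.observe(): the state, without advancing time (a new reading comes with each control period).
- cams.capture(name): name is "scene" or "top" or "wrist"; returns the picture (480x640x3 uint8, red, green, blue); there is no depth.
- cams.camera_model(name): a dict with "K" (3x3 intrinsics, pixels), "dist" ([k1, k2, p1, p2, k3] as OpenCV has them; the pictures are not rectified), "origin" and "orientation" of the camera in the world. Camera axes: x right, y down, z forward; pixel columns grow to the right and rows downward; lengths in m; the calibration is good to about 2 mm. A picture is of the moment at which its call begins: read the wrist's pose just before it. camera_model takes no time and is no camera call; for the wrist camera it gives the pose at the moment of the call.
- workorder.job_done(): hands the job in; it is judged then, once.
The state is a dict: "time": time; "joint_pos": joint angles; "qvel": joint speeds; "joint_torque": joint torques, N m; "position": TCP position; "tool_rot": TCP orientation; "ft_force": force on the tool from outside, world axes, zero at the start; "ft_torque": the same for the moment, N m; "finger_gap": finger opening in m; "grasp_force": force on a finger pad.
Only numpy, scipy, OpenCV 4.12 (cv2) and the standard library are available. Lean on these libraries where they do the work, as an engineer would, in place of code of your own. Each camera call takes 0.05 s, during which the arm holds its last target. There are 200 camera calls.

## Task

Three blue toy trams belong side by side on the three green pads of the low wooden shelf; one is already parked there. Lift the two blue trams from the table onto the two empty pads, one on each, upright, centred on the pad and pointing the same way as the pad (either end first), so that the row is neat and complete. Leave the parked tram where it is.

Things in the scene. Friction and masses are not known exactly. Their poses are not given: they have to be found in the camera images.
- tram_1: Tin toy tram, painted blue with cream stripes, 100 mm long (x), 38 wide (y), 58 high (z), about 0.18 kg; both ends alike. Flat upright sides from 12 to 46 mm above its underside, to grip across the width. Origin: centre of its underside; x along its length, z up. Starts standing on the table. A red tram of the same shape nearby is not part of the job.
- tram_2: Tin toy tram, painted blue with cream stripes, 100 mm long (x), 38 wide (y), 58 high (z), about 0.18 kg; both ends alike. Flat upright sides from 12 to 46 mm above its underside, to grip across the width. Origin: centre of its underside; x along its length, z up. Starts standing on the table; interchangeable with tram_1.
- tram_parked: Tin toy tram, painted blue with cream stripes, 100 mm long (x), 38 wide (y), 58 high (z), about 0.18 kg; both ends alike. Flat upright sides from 12 to 46 mm above its underside, to grip across the width. Origin: centre of its underside; x along its length, z up. Loose; already parked, near enough centred, on one of the shelf's three pads (which one varies).
- shelf: Low fixed dark-wood shelf, 150 mm deep (x), 320 wide (y), board top 50 mm above the table. Origin: centre of its footprint at table height; x points to its back, z up. Rail along the back edge (x 67 to 75 mm) rises 12 mm above the board. On the board three green pads, 112 by 52 mm, long way along x, under 1 mm thick: centres at x = -5 mm, y = -85, 0 and +85 mm in the shelf's frame.

How it is judged:
By the outcome, as a careful person would: the job done as asked, in the order asked, and still so for the second after the job is handed in, with the robot touching nothing.
It also fails if it takes over 64 s, if anything falls off the work surface, if the arm or the gripper's body presses on something with over 40 N, if the wrist force passes 120 N, or if a joint passes its speed limit or range.

## Working session

There is one attempt and no reset: what is moved stays moved. The work goes in short steps, Python scripts to look and compute and a tool call to move; the robot and the scene stay as the last step left them, time stands still between calls to the robot, and variables do not carry over. Pictures are saved under pics/ and viewed, at most 10 in all, crops included, and the job is handed in when it is done.

Besides the shell and the picture viewer there is one more tool, called after ">>>" as a command line: name --pt "numbers of a row" for each row, then --argument value for the rest. carry_out: Moves the arm, as the interface text tells. Its arguments: {"type":"object","properties":{"steps":{"type":"array"},"squeeze":{"type":"number"}},"required":["steps"]}

```bash
mkdir -p pics; ls
cat > h.py <<'E'
import numpy as np, cv2
from workcell import telemetry, cams, workorder
from scipy.spatial.transform import Rotation as R
def save(n,f):
    im=cams.capture(n); cv2.imwrite(f,im[:,:,::-1]); return im
def model(n):
    m=cams.camera_model(n); return np.array(m["K"],float),np.array(m["dist"],float),np.array(m["origin"],float),m["orientation"]
def rot(o):
    o=np.array(o,float); return R.from_quat(o) if o.size==4 else R.from_matrix(o.reshape(3,3))
def px2w(m,pts,z):
    K,d,o,q=m
    u=cv2.undistortPoints(np.array(pts,float).reshape(-1,1,2),K,d).reshape(-1,2)
    r=rot(q).apply(np.c_[u,np.ones(len(u))])
    z=np.broadcast_to(z,len(u))
    return o+r*((z-o[2])/r[:,2])[:,None]
def w2px(m,P):
    K,d,o,q=m
    rv=rot(q).inv(); t=-rv.apply(o)
    return cv2.projectPoints(np.array(P,float).reshape(-1,1,3),rv.as_rotvec(),t,K,d)[0].reshape(-1,2)
E
python3 - <<'E'
from h import *
save("top","pics/top0.png"); save("scene","pics/scene0.png")
s=telemetry.observe(); print(s)
for n in("top","scene","wrist"): print(n,cams.camera_model(n))
E
```

```text
pics
{'time': 0.1, 'joint_pos': array([-1.14897434,  0.46827026, -0.01155628,  1.60348189,  0.00602433,
        1.07144361, -0.05630933]), 'qvel': array([ 4.03406436e-04, -1.90769521e-03, -6.25385818e-05, -1.17167453e-03,
        1.35685346e-03, -4.63131510e-04,  6.59109578e-04]), 'joint_torque': array([ 9.87520580e-04, -5.21646953e+01, -1.26858297e-02, -2.44363582e+01,
       -5.68307878e-02,  1.40850662e-02,  6.78394736e-05]), 'position': array([0.2912344 , 0.58053287, 0.21376839]), 'tool_rot': array([ 2.30374859e-01,  9.73101643e-01, -7.78243411e-04, -1.03776835e-04]), 'ft_force': array([-0.14808802,  0.08524417, -0.2073511 ]), 'ft_torque': array([-0.00405225,  0.02971275, -0.01617629]), 'grasp_force': 0.0, 'finger_gap': 0.0920647421093302}
top {'K': array([[529.63033215,   0.        , 314.11373335],
       [  0.        , 529.63033215, 244.31558175],
       [  0.        ,   0.        ,   1.        ]]), 'dist': array([-0.10446242,  0.        ,  0.        ,  0.        ,  0.        ]), 'origin': array([ 0.4530049 , -0.02991526,  1.09333872]), 'orientation': array([ 0.70680731, -0.70647733,  0.01562822, -0.03269515])}
scene {'K': array([[587.79856862,   0.        , 327.05417401],
       [  0.        , 587.79856862, 232.08785409],
       [  0.        ,   0.        ,   1.        ]]), 'dist': array([0.01491155, 0.        , 0.        , 0.        , 0.        ]), 'origin': array([0.91330032, 0.6215645 , 0.7661959 ]), 'orientation': array([ 0.23902075,  0.88880287, -0.37675198, -0.10467325])}
wrist {'K': array([[391.98593285,   0.        , 313.9211516 ],
       [  0.        , 391.98593285, 234.78518985],
       [  0.        ,   0.        ,   1.        ]]), 'dist': array([-0.0682739,  0.       ,  0.       ,  0.       ,  0.       ]), 'origin': array([0.22169402, 0.61728192, 0.38344253]), 'orientation': array([0.84254086, 0.5199789 , 0.07334363, 0.11986472])}
```

View pics/top0.png

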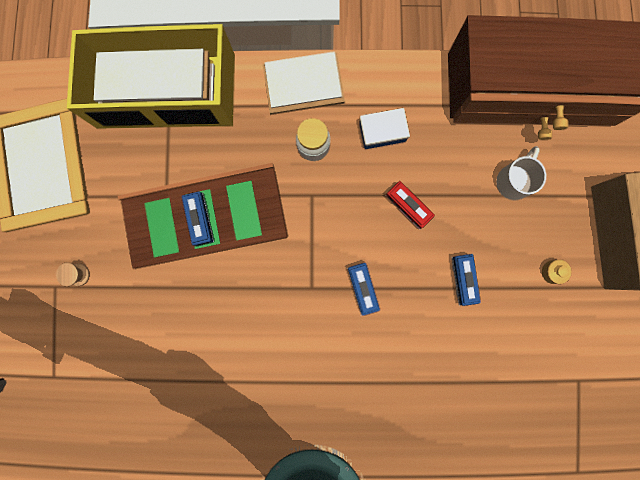

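View pics/scene0.png

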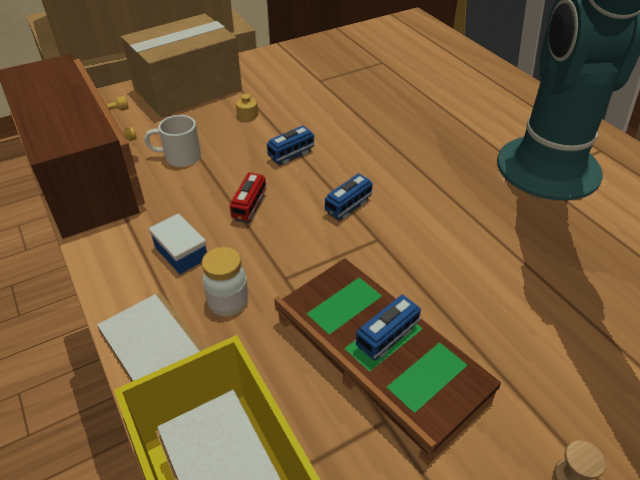

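The top view shows the blue trams at about (364,289) and (466,279), and the red one at (410,205). The parked tram is on the middle pad at (198,218), and the empty pads are at (161,228) and (244,210). I'll segment the pads and enlarge crops of the trams.

Run:
```python
from h import *
im=cv2.imread("pics/top0.png"); m=model("top")
g=((im[:,:,1].astype(int)>im[:,:,2]+50)&(im[:,:,1].astype(int)>im[:,:,0]+40)).astype(np.uint8)
n,l,st,c=cv2.connectedComponentsWithStats(g)
for i in range(1,n):
    if st[i,4]<300: continue
    cs=cv2.findContours((l==i).astype(np.uint8),cv2.RETR_EXTERNAL,cv2.CHAIN_APPROX_NONE)[0][0].reshape(-1,2)
    w=px2w(m,cs,0.0505)
    r=cv2.minAreaRect((w[:,:2]*1000).astype(np.float32))
    print("pad",c[i],st[i,4],r, px2w(m,[c[i]],.0505))
A=cv2.resize(im[240:330,335:495],None,fx=5,fy=5,interpolation=cv2.INTER_CUBIC)
cv2.imwrite("pics/c1.png",A)
```

```text
pad [229.828125    11.09866898] 3456 ((1020.477783203125, 212.985595703125), (533.7758178710938, 60.63072967529297), 89.35647583007812) [[1.01439718 0.17265378 0.0505    ]]
pad [66.78571429 82.57199248] 5320 ((893.9879150390625, 430.5768737792969), (196.20033264160156, 492.4642028808594), 4.338515281677246) [[0.86768048 0.51931644 0.0505    ]]
pad [353.61272702  74.78069097] 7323 ((868.2457275390625, -50.70783996582031), (424.6849670410156, 113.65914916992188), 89.9544906616211) [[ 0.870825   -0.08478296  0.0505    ]]
pad [392.55963303 123.94626474] 1526 ((771.95654296875, -187.5576934814453), (58.54410934448242, 172.3175048828125), 10.56634521484375) [[ 0.76734656 -0.16240428  0.0505    ]]
pad [ 70.02864364 155.21314238] 1187 ((708.2178344726562, 509.06683349609375), (190.15557861328125, 43.981971740722656), 11.554486274719238) [[0.71002694 0.50250656 0.0505    ]]
pad [316.27423168 129.76950355] 846 ((752.5562133789062, -30.40155792236328), (62.79916763305664, 127.32460021972656), 2.184823989868164) [[ 0.75561206 -0.00873201  0.0505    ]]
pad [  3.0809628  188.21225383] 457 ((669.65
[... 3672 characters left out ...]
]]
pad [ 26.42135642 366.96392496] 693 ((275.4921875, 587.657958984375), (34.634830474853516, 114.67296600341797), 1.987612247467041) [[0.27266274 0.58479303 0.0505    ]]
pad [ 79.43035994 369.0829421 ] 639 ((276.0033874511719, 453.71844482421875), (32.934730529785156, 131.89523315429688), 0.5749017596244812) [[0.27202713 0.4690625  0.0505    ]]
pad [245.01054852 366.20464135] 474 ((283.8891906738281, 129.1707763671875), (21.576417922973633, 158.21731567382812), 0.6968069672584534) [[0.28450588 0.13076931 0.0505    ]]
pad [181.94634146 477.39512195] 410 ((60.70417022705078, 239.5650634765625), (7.8884663581848145, 288.95709228515625), 0.27302899956703186) [[0.06133235 0.25682534 0.0505    ]]
```

View pics/c1.png

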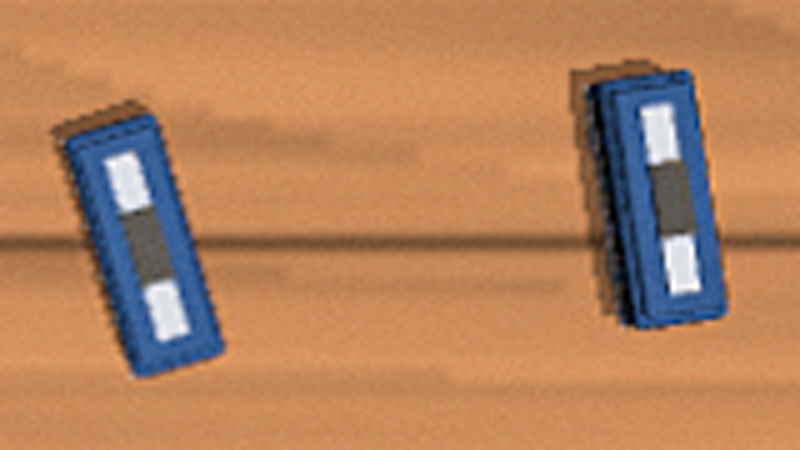

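The crop shows tram A's roof strip running from (121,155) to (173,337), and tram B's from (657,105) to (684,294). The two empty pads fit 112x52 mm and sit 170 mm apart, at 11.5°.

Run:
```python
from h import *
m=model("top")
f=lambda p:(np.array(p,float)+.5)/5-.5+[335,240]
for n,a,b in (("A",(121,155),(173,337)),("B",(657,105),(684,294))):
    w=px2w(m,[f(a),f(b)],0.058); d=w[0]-w[1]
    print(n,w.mean(0),"len",np.linalg.norm(d),"yaw",np.degrees(np.arctan2(d[1],d[0])))
s=telemetry.observe(); r=rot(s["tool_rot"]); M=r.as_matrix(); print(M.round(4)); print("tool x yaw",np.degrees(np.arctan2(M[1,0],M[0,0])), "tool y yaw",np.degrees(np.arctan2(M[1,1],M[0,1])))
print((rot(cams.camera_model("wrist")["orientation"]).inv()*r).as_matrix().round(2))
```

```text
A [ 0.43706914 -0.10215428  0.058     ] len 0.07354117540336721 yaw 15.788458182448608
B [ 0.45485864 -0.30743491  0.058     ] len 0.07450750286383231 yaw 7.417188362593452
[[-8.939e-01  4.484e-01 -6.000e-04]
 [ 4.484e-01  8.939e-01 -1.500e-03]
 [-2.000e-04 -1.600e-03 -1.000e+00]]
tool x yaw 153.36171406983306 tool y yaw 63.361700050424396
[[-0.    1.   -0.  ]
 [-0.96 -0.   -0.28]
 [-0.28  0.    0.96]]
```

>>> carry_out --pt "0 0 0 0 0 -6 9" --pt "0 0 0 0 0 -6 9" --pt "0 0 0 0 0 -6 9" --pt "0 0 0 0 0 -6 9" --pt "0 0 0 0 0 -6 9" --pt "0 0 0 0 0 -6 9" --pt "0 0 0 0 0 -6 9"

```text
time: 0.68
position: [0.2912, 0.5807, 0.214]
tool_rot: [-0.136, 0.991, -0.0, -0.0]
ft_force: [-0.1, 0.5, -0.6]
finger_gap: 0.0902
grasp_force: 0.0
```

```bash
cat >> h.py <<'E'
def go(*targets):
    """targets (x,y,z,yaw of tool y in deg): shifts (cm, tool axes, before the turn) then tool-z turn."""
    s=telemetry.observe(); p=np.array(s["position"]); M=rot(s["tool_rot"]).as_matrix()
    print("t",round(s["time"],2),"p",p.round(4),"yaw",np.degrees(np.arctan2(M[1,1],M[0,1])).round(2),"tilt",np.degrees(M[:2,2]).round(2),"q7",s["joint_pos"][6].round(2),"gap",round(s["finger_gap"],4),"F",np.round(s["ft_force"],1))
    for t in targets:
        d=np.array(t[:3])-p; y=np.degrees(np.arctan2(M[1,1],M[0,1]))
        turn=-((t[3]-y+90)%180-90)
        print("  shift cm",(M.T@d*100).round(2),"turn z",turn.round(2)); p=np.array(t[:3])
E
python3 - <<'E'
from h import *
go((.5,.2,.214,105.8),(.437,-.102,.16,105.8))
E
```

```text
t 0.68 p [0.2912 0.5807 0.214 ] yaw 105.66 tilt [-0.02 -0.06] q7 0.62 gap 0.0902 F [-0.1  0.5 -0.6]
  shift cm [-9.820e+00 -4.229e+01  3.000e-02] turn z -0.14
  shift cm [ 14.22 -27.37   5.43] turn z -0.14
```

>>> carry_out --pt "-0.82 -3.52 0 0 0 0 9" --pt "-0.82 -3.52 0 0 0 0 9" --pt "-0.82 -3.52 0 0 0 0 9" --pt "-0.82 -3.52 0 0 0 0 9" --pt "-0.82 -3.52 0 0 0 0 9" --pt "-0.82 -3.52 0 0 0 0 9" --pt "-0.82 -3.52 0 0 0 0 9" --pt "-0.82 -3.52 0 0 0 0 9" --pt "-0.82 -3.52 0 0 0 0 9" --pt "-0.82 -3.52 0 0 0 0 9" --pt "-0.82 -3.52 0 0 0 0 9" --pt "-0.82 -3.52 0 0 0 0 9" --pt "1.78 -3.42 0.68 0 0 0 9" --pt "1.78 -3.42 0.68 0 0 0 9" --pt "1.78 -3.42 0.68 0 0 0 9" --pt "1.78 -3.42 0.68 0 0 0 9" --pt "1.78 -3.42 0.68 0 0 0 9" --pt "1.78 -3.42 0.68 0 0 0 9" --pt "1.78 -3.42 0.68 0 0 0 9" --pt "1.78 -3.42 0.68 0 0 0 9"

```text
time: 2.35
position: [0.4325, -0.1034, 0.1599]
tool_rot: [-0.134, 0.991, 0.0, 0.0]
ft_force: [0.8, -0.0, -0.8]
finger_gap: 0.0901
grasp_force: 0.0
```

>>> carry_out --pt "0 0 0 0 0 0 9" --pt "0 0 0 0 0 0 9"

```text
time: 2.52
position: [0.4324, -0.1036, 0.1598]
tool_rot: [-0.131, 0.991, 0.0, -0.001]
ft_force: [0.1, 1.0, -0.2]
finger_gap: 0.0899
grasp_force: 0.0
```

Run:
```python
from h import *
go((.437,-.102,.012,105.8))
m=model("wrist"); im=save("wrist","pics/w1.png")
c,s=np.cos(np.radians(15.8)),np.sin(np.radians(15.8))
print(w2px(m,[(.437+a*c,-.102+a*s,.058) for a in(-.037,0,.037)]).round(1))
np.savez("w1.npz",K=m[0],d=m[1],o=m[2],q=m[3])
```

```text
t 2.52 p [ 0.4324 -0.1036  0.1598] yaw 105.07 tilt [-0.07 -0.01] q7 2.04 gap 0.0899 F [ 0.1  1.  -0.2]
  shift cm [-0.51  0.03 14.78] turn z -0.73
[[312.2 189.3]
 [312.9 240. ]
 [313.6 287.1]]
```

View pics/w1.png

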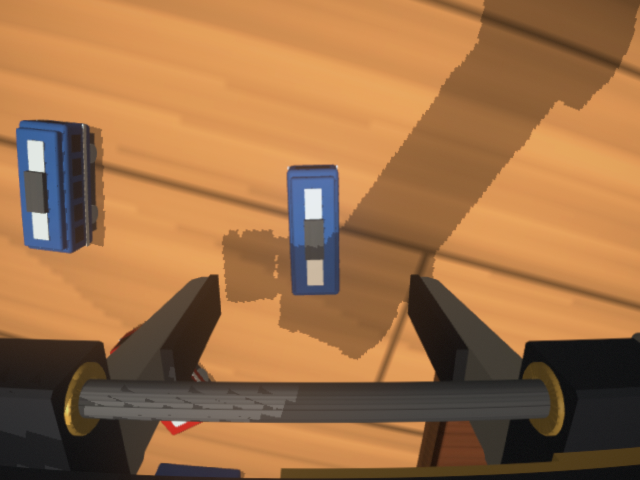

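The wrist view has tram A's strip from (313,188) to (315,286). The prediction was (312,189) to (314,287), so the pose agrees to about 1 mm. The red tram is well clear, so I'm descending to grip.

>>> carry_out --pt "-0.5 0.05 0 0 0 -0.7 8" --pt "0 0 2.8 0 0 0 8" --pt "0 0 3 0 0 0 8" --pt "0 0 3 0 0 0 8" --pt "0 0 3 0 0 0 8" --pt "0 0 2 0 0 0 8" --pt "0 0 1 0 0 0 8" --pt "0 0 0 0 0 0 8" --pt "0 0 0 0 0 0 8"

```text
time: 3.32
position: [0.4387, -0.099, 0.0123]
tool_rot: [-0.141, 0.99, 0.0, 0.0]
ft_force: [0.5, 0.0, 0.3]
finger_gap: 0.0801
grasp_force: 0.0
```

Run:
```python
from h import *
go((.437,-.102,.012,105.8))
```

```text
t 3.32 p [ 0.4387 -0.099   0.0123] yaw 106.18 tilt [0.   0.02] q7 2.12 gap 0.0801 F [0.5 0.  0.3]
  shift cm [ 0.25 -0.24  0.03] turn z 0.38
```

>>> carry_out --pt "0.25 -0.25 0 0 0 0.4 8" --pt "0 0 0 0 0 0 8" --pt "0 0 0 0 0 0 3" --pt "0 0 0 0 0 0 3" --pt "0 0 0 0 0 0 3" --pt "0 0 0 0 0 0 3" --pt "0 0 0 0 0 0 3" --pt "0 0 0 0 0 0 3" --pt "0 0 0 0 0 0 3" --pt "0 0 0 0 0 0 3" --squeeze 20

```text
time: 4.15
position: [0.4364, -0.103, 0.0122]
tool_rot: [-0.136, 0.991, 0.0, -0.0]
ft_force: [-0.1, 1.0, 1.3]
finger_gap: 0.0381
grasp_force: 19.9
```

Run:
```python
from h import *
go((.437,-.102,.012,105.8))
```

```text
t 4.15 p [ 0.4364 -0.103   0.0122] yaw 105.66 tilt [-0.    0.01] q7 2.12 gap 0.0381 F [-0.1  1.   1.3]
  shift cm [-0.09  0.08  0.02] turn z -0.14
```

>>> carry_out --pt "0 0 -1 0 0 0 3" --pt "0 0 -3 0 0 0 3" --pt "0 0 -3 0 0 0 3" --pt "0 0 -3 0 0 0 3" --pt "0 0 -3 0 0 0 3" --pt "0 0 -1 0 0 0 3" --pt "0 0 0 0 0 4 3" --pt "0 0 0 0 0 0 3"

```text
time: 4.82
position: [0.4364, -0.103, 0.1528]
tool_rot: [-0.101, 0.995, -0.0, 0.001]
ft_force: [-0.3, 0.1, -1.7]
finger_gap: 0.038
grasp_force: 19.9
```

Run:
```python
from h import *
go((.5932,.1364,.152,101.5))
```

```text
t 4.82 p [ 0.4364 -0.103   0.1528] yaw 101.57 tilt [0.09 0.  ] q7 1.99 gap 0.038 F [-0.3  0.1 -1.7]
  shift cm [-20.16  20.31   0.11] turn z 0.07
```

Force is −1.7 N, which is about 0.18 kg, so the tram is held. Moving above the pad in ten rows, tapered at the end.

>>> carry_out --pt "-1.2 1.2 0 0 0 0 3" --pt "-2.4 2.4 0 0 0 0 3" --pt "-2.4 2.4 0 0 0 0 3" --pt "-2.4 2.4 0 0 0 0 3" --pt "-2.4 2.4 0 0 0 0 3" --pt "-2.4 2.4 0 0 0 0 3" --pt "-2.4 2.4 0 0 0 0 3" --pt "-2.4 2.4 0 0 0 0 3" --pt "-1.4 1.5 0 0 0 0 3" --pt "-0.8 0.8 0 0 0 0 3" --pt "0 0 0 0 0 0 3" --pt "0 0 0 0 0 0 3" --pt "0 0 0 0 0 0 3"

```text
time: 5.9
position: [0.5922, 0.1343, 0.1515]
tool_rot: [-0.101, 0.995, -0.001, -0.001]
ft_force: [-0.9, 0.6, -1.5]
finger_gap: 0.038
grasp_force: 19.9
```

Run:
```python
from h import *
go((.5932,.1364,.0635,101.5))
m=model("wrist"); save("wrist","pics/w2.png")
c,s=np.cos(np.radians(11.5)),np.sin(np.radians(11.5))
f=lambda cx,cy:[(cx+a*c-b*s,cy+a*s+b*c,.0505) for a,b in((-.056,-.026),(-.056,.026),(.056,.026),(.056,-.026))]
print(w2px(m,f(.5932,.1364)).round(0)); print(w2px(m,f(.5594,.303)).round(0))
```

```text
t 5.9 p [0.5922 0.1343 0.1515] yaw 101.56 tilt [-0.11 -0.09] q7 1.54 gap 0.038 F [-0.9  0.6 -1.5]
  shift cm [-0.16  0.2   8.8 ] turn z 0.06
[[277. 157.]
 [353. 157.]
 [349. 307.]
 [281. 307.]]
[[522. 159.]
 [592. 160.]
 [565. 305.]
 [501. 306.]]
```

View pics/w2.png

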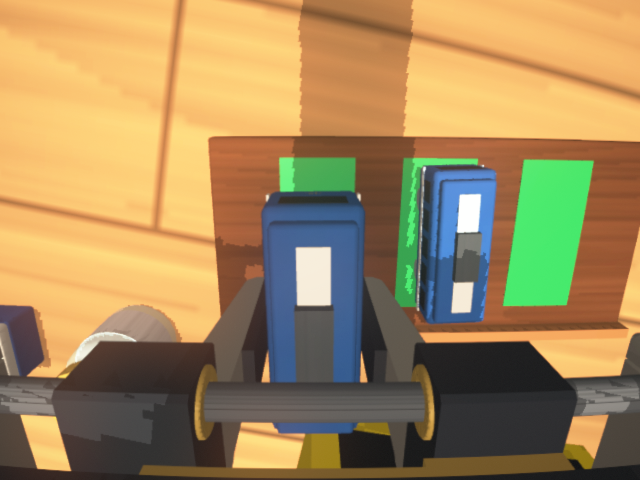

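The near pad's front edge is seen at (279–356,157), against a prediction of 277–353. The right pad is off by about +2 px too. To tell camera bias from pad error, I'll compare with the tram held in the grip, whose strip end is centred at (313.5,247).

Run:
```python
from h import *
m=model("wrist"); s=telemetry.observe(); r=rot(s["tool_rot"]); p=np.array(s["position"])
for x in(.05,.037): print(x,w2px(m,p+r.apply([[x,0,-.046]])).round(1))
# pad corners seen now -> world
w=px2w(m,[(279,157),(356,157),(524,159),(593,160),(568,305),(503,305)],.0505); print(w.round(4)); print(w[2:].mean(0).round(4))
```

```text
0.05 [[310.8 210.6]]
0.037 [[310.9 248.9]]
[[0.5435 0.1011 0.0505]
 [0.5329 0.1526 0.0505]
 [0.5097 0.268  0.0505]
 [0.4992 0.3185 0.0505]
 [0.6093 0.3428 0.0505]
 [0.6191 0.2903 0.0505]]
[0.5593 0.3049 0.0505]
```

The held tram shows the same 2.6 px offset, so it is camera bias and the top-view pad positions hold. Lowering now.

>>> carry_out --pt "-0.16 0.22 0 0 0 0 3" --pt "0 0 2 0 0 0 3" --pt "0 0 2.5 0 0 0 3" --pt "0 0 2 0 0 0 3" --pt "0 0 1.2 0 0 0 3" --pt "0 0 0.6 0 0 0 3" --pt "0 0 0 0 0 0 3" --pt "0 0 0 0 0 0 3"

```text
time: 6.62
position: [0.5948, 0.1389, 0.0699]
tool_rot: [-0.101, 0.995, 0.0, 0.0]
ft_force: [-0.1, -0.9, -1.7]
finger_gap: 0.0377
grasp_force: 19.9
```

Run:
```python
from h import *
go((.5932,.1368,.0632,101.5))
```

```text
t 6.62 p [0.5948 0.1389 0.0699] yaw 101.65 tilt [0.05 0.01] q7 1.54 gap 0.0377 F [-0.1 -0.9 -1.7]
  shift cm [ 0.2  -0.18  0.67] turn z 0.15
```

>>> carry_out --pt "0.2 -0.18 0.3 0 0 0.1 3" --pt "0 0 0 0 0 0 3" --pt "0 0 0 0 0 0 3" --pt "0 0 0 0 0 0 3" --pt "0 0 0 0 0 0 3" --pt "0 0 0 0 0 0 3"

```text
time: 7.12
position: [0.5929, 0.1371, 0.0665]
tool_rot: [-0.101, 0.995, 0.0, 0.0]
ft_force: [0.2, -0.2, -1.5]
finger_gap: 0.0379
grasp_force: 19.9
```

Run:
```python
from h import *
go((.5932,.1368,.0632,101.5))
```

```text
t 7.12 p [0.5929 0.1371 0.0665] yaw 101.57 tilt [0.03 0.01] q7 1.54 gap 0.0379 F [ 0.2 -0.2 -1.5]
  shift cm [-0.03 -0.03  0.33] turn z 0.07
```

Now within 0.5 mm. Touching down, then opening part way to 5.8 cm to stay clear of the parked tram.

>>> carry_out --pt "0 0 0.2 0 0 0 3" --pt "0 0 0.14 0 0 0 3" --pt "0 0 0 0 0 0 3" --pt "0 0 0 0 0 0 3"

```text
time: 7.45
position: [0.5925, 0.1369, 0.0626]
tool_rot: [-0.101, 0.995, -0.0, -0.0]
ft_force: [-0.8, 0.8, -1.7]
finger_gap: 0.0378
grasp_force: 19.9
```

>>> carry_out --pt "0 0 0 0 0 0 5.8" --pt "0 0 0 0 0 0 5.8" --pt "0 0 0 0 0 0 5.8" --pt "0 0 0 0 0 0 5.8" --pt "0 0 0 0 0 0 5.8"

```text
time: 7.87
position: [0.5929, 0.137, 0.063]
tool_rot: [-0.101, 0.995, 0.0, 0.0]
ft_force: [-0.2, 0.4, -0.1]
finger_gap: 0.058
grasp_force: 0.0
```

Run:
```python
from h import *
go((.5932,.1368,.0632,101.5))
```

```text
t 7.87 p [0.5929 0.137  0.063 ] yaw 101.56 tilt [0.03 0.01] q7 1.54 gap 0.058 F [-0.2  0.4 -0.1]
  shift cm [-0.03 -0.02 -0.02] turn z 0.06
```

>>> carry_out --pt "0 0 -1 0 0 0 5.8" --pt "0 0 -2 0 0 0 5.8" --pt "0 0 -3 0 0 0 5.8" --pt "0 0 -3 0 0 0 5.8" --pt "0 0 -1 0 0 0 5.8" --pt "0 0 0 0 0 4.1 8" --pt "0 0 0 0 0 0 8" --pt "0 0 0 0 0 0 8"

```text
time: 8.53
position: [0.5923, 0.1369, 0.1628]
tool_rot: [-0.066, 0.998, -0.0, -0.0]
ft_force: [-0.4, 0.0, 0.2]
finger_gap: 0.0755
grasp_force: 0.0
```

Run:
```python
from h import *
go((.4549,-.3074,.16,97.4))
im=save("top","pics/top1.png")
```

```text
t 8.53 p [0.5923 0.1369 0.1628] yaw 97.57 tilt [-0.01 -0.01] q7 1.47 gap 0.0755 F [-0.4  0.   0.2]
  shift cm [ 19.47 -42.23   0.29] turn z 0.17
```

>>> carry_out --pt "1.5 -3.25 0 0 0 0 8" --pt "1.5 -3.25 0 0 0 0 8" --pt "1.5 -3.25 0 0 0 0 8" --pt "1.5 -3.25 0 0 0 0 8" --pt "1.5 -3.25 0 0 0 0 8" --pt "1.5 -3.25 0 0 0 0 8" --pt "1.5 -3.25 0 0 0 0 8" --pt "1.5 -3.25 0 0 0 0 8" --pt "1.5 -3.25 0 0 0 0 8" --pt "1.5 -3.25 0 0 0 0 8" --pt "1.5 -3.25 0 0 0 0 8" --pt "1.5 -3.25 0 0 0 0 8" --pt "1.0 -2.2 0 0 0 0 8" --pt "0.5 -1.0 0 0 0 0.2 8" --pt "0 0 0 0 0 0 8" --pt "0 0 0 0 0 0 8" --pt "0 0 0 0 0 0 8" --pt "0 0 0 0 0 0 8" --pt "0 0 0 0 0 0 8"

```text
time: 10.17
position: [0.455, -0.3051, 0.1627]
tool_rot: [-0.065, 0.998, 0.0, 0.0]
ft_force: [1.1, -0.4, -0.1]
finger_gap: 0.08
grasp_force: 0.0
```

Run:
```python
from h import *
go((.4549,-.3074,.012,97.4))
m=model("wrist"); save("wrist","pics/w3.png")
c,s=np.cos(np.radians(7.4)),np.sin(np.radians(7.4))
print(w2px(m,[(.4549+a*c,-.3074+a*s,.058) for a in(-.037,0,.037)]).round(1))
```

```text
t 10.17 p [ 0.455  -0.3051  0.1627] yaw 97.44 tilt [0.01 0.04] q7 2.34 gap 0.08 F [ 1.1 -0.4 -0.1]
  shift cm [ 0.04 -0.24 15.07] turn z 0.04
[[308.8 181.2]
 [309.  231.9]
 [309.1 279.1]]
```

View pics/w3.png

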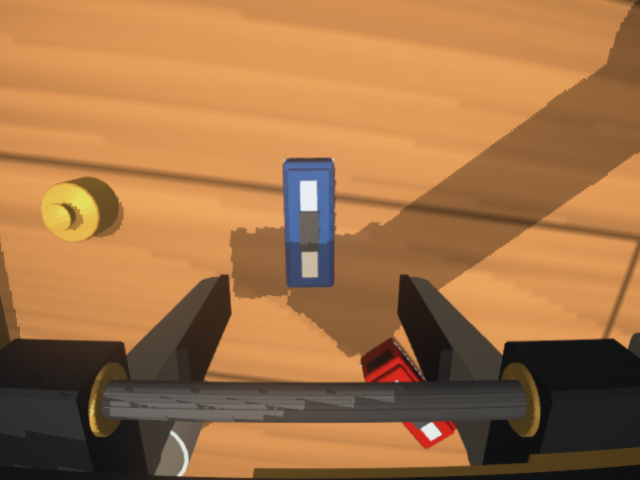

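Tram B's strip runs from (308,180) to (310,278), matching the prediction, and the red tram is 15 cm away. Descending.

>>> carry_out --pt "0 -0.22 2 0 0 0 8" --pt "0 0 3 0 0 0 8" --pt "0 0 3 0 0 0 8" --pt "0 0 3 0 0 0 8" --pt "0 0 2.5 0 0 0 8" --pt "0 0 1.5 0 0 0 8" --pt "0 0 0 0 0 0 8" --pt "0 0 0 0 0 0 8" --pt "0 0 0 0 0 0 8" --pt "0 0 0 0 0 0 8"

```text
time: 11.05
position: [0.4556, -0.3095, 0.0143]
tool_rot: [-0.064, 0.998, -0.001, 0.001]
ft_force: [-0.5, -0.3, 0.5]
finger_gap: 0.08
grasp_force: 0.0
```

Run:
```python
from h import *
go((.4549,-.3074,.012,97.4))
```

```text
t 11.05 p [ 0.4556 -0.3095  0.0143] yaw 97.28 tilt [ 0.14 -0.07] q7 2.42 gap 0.08 F [-0.5 -0.3  0.5]
  shift cm [0.04 0.22 0.23] turn z -0.12
```

>>> carry_out --pt "0.04 0.2 0.2 0 0 0 8" --pt "0 0 0 0 0 0 8" --pt "0 0 0 0 0 0 8" --pt "0 0 0 0 0 0 3" --pt "0 0 0 0 0 0 3" --pt "0 0 0 0 0 0 3" --pt "0 0 0 0 0 0 3" --pt "0 0 0 0 0 0 3" --pt "0 0 0 0 0 0 3" --pt "0 0 0 0 0 0 3" --pt "0 0 0 0 0 0 3"

```text
time: 11.97
position: [0.4538, -0.3074, 0.0108]
tool_rot: [-0.063, 0.998, -0.0, 0.0]
ft_force: [0.2, -0.8, -0.2]
finger_gap: 0.0383
grasp_force: 20.0
```

Run:
```python
from h import *
go((.4549,-.3074,.012,97.4))
```

```text
t 11.97 p [ 0.4538 -0.3074  0.0108] yaw 97.26 tilt [ 0.01 -0.02] q7 2.42 gap 0.0383 F [ 0.2 -0.8 -0.2]
  shift cm [-0.11 -0.01 -0.12] turn z -0.14
```

Gripped, with the gap at 38 mm. Lifting well above the parked trams.

>>> carry_out --pt "0 0 -1 0 0 0 3" --pt "0 0 -3 0 0 0 3" --pt "0 0 -3 0 0 0 3" --pt "0 0 -3 0 0 0 3" --pt "0 0 -3 0 0 0 3" --pt "0 0 -3 0 0 0 3" --pt "0 0 -1 0 0 0 3" --pt "0 0 0 0 0 -4.2 3" --pt "0 0 0 0 0 0 3" --pt "0 0 0 0 0 0 3"

```text
time: 12.8
position: [0.4531, -0.3065, 0.1801]
tool_rot: [-0.099, 0.995, 0.001, -0.001]
ft_force: [0.2, 0.3, -2.1]
finger_gap: 0.0384
grasp_force: 20.0
```

Run:
```python
from h import *
go((.5584,.3033,.18,101.5))
```

```text
t 12.8 p [ 0.4531 -0.3065  0.1801] yaw 101.37 tilt [-0.07  0.06] q7 2.4 gap 0.0384 F [ 0.2  0.3 -2.1]
  shift cm [-22.34  57.71   0.06] turn z -0.13
```

>>> carry_out --pt "-1.2 3.1 0 0 0 0 3" --pt "-1.2 3.1 0 0 0 0 3" --pt "-1.2 3.1 0 0 0 0 3" --pt "-1.2 3.1 0 0 0 0 3" --pt "-1.2 3.1 0 0 0 0 3" --pt "-1.2 3.1 0 0 0 0 3" --pt "-1.2 3.1 0 0 0 0 3" --pt "-1.2 3.1 0 0 0 0 3" --pt "-1.2 3.1 0 0 0 0 3" --pt "-1.2 3.1 0 0 0 0 3" --pt "-1.2 3.1 0 0 0 0 3" --pt "-1.2 3.1 0 0 0 0 3" --pt "-1.2 3.1 0 0 0 0 3" --pt "-1.2 3.1 0 0 0 0 3" --pt "-1.2 3.1 0 0 0 0 3" --pt "-1.2 3.1 0 0 0 0 3" --pt "-1.2 3.1 0 0 0 0 3" --pt "-1.0 2.6 0 0 0 0 3" --pt "-0.6 1.6 0 0 0 0 3" --pt "-0.3 0.8 0 0 0 0 3"

```text
time: 14.47
position: [0.5562, 0.3058, 0.1788]
tool_rot: [-0.101, 0.995, 0.0, -0.001]
ft_force: [-0.3, 0.6, -1.3]
finger_gap: 0.0383
grasp_force: 20.0
```

>>> carry_out --pt "0 0 0 0 0 0 3" --pt "0 0 0 0 0 0 3" --pt "0 0 0 0 0 0 3" --pt "0 0 0 0 0 0 3" --pt "0 0 0 0 0 0 3" --pt "0 0 0 0 0 0 3"

```text
time: 14.97
position: [0.5579, 0.3017, 0.1811]
tool_rot: [-0.099, 0.995, -0.0, 0.0]
ft_force: [0.6, -0.0, -1.2]
finger_gap: 0.0378
grasp_force: 20.0
```

Run:
```python
from h import *
go((.5584,.3033,.0618,101.5))
```

```text
t 14.97 p [0.5579 0.3017 0.1811] yaw 101.38 tilt [ 0.02 -0.  ] q7 1.23 gap 0.0378 F [ 0.6 -0.  -1.2]
  shift cm [-0.07  0.15 11.93] turn z -0.12
```

Descending to about 5 mm above the pad and letting it settle.

>>> carry_out --pt "0 0.1 2 0 0 -0.1 3" --pt "0 0 3 0 0 0 3" --pt "0 0 3 0 0 0 3" --pt "0 0 2 0 0 0 3" --pt "0 0 1 0 0 0 3" --pt "0 0 0.4 0 0 0 3" --pt "0 0 0 0 0 0 3" --pt "0 0 0 0 0 0 3" --pt "0 0 0 0 0 0 3" --pt "0 0 0 0 0 0 3" --pt "0 0 0 0 0 0 3"

```text
time: 15.88
position: [0.5581, 0.3041, 0.068]
tool_rot: [-0.101, 0.995, 0.0, 0.001]
ft_force: [0.1, -0.8, -1.9]
finger_gap: 0.0382
grasp_force: 20.0
```

Run:
```python
from h import *
go((.5584,.3033,.0618,101.5))
```

```text
t 15.88 p [0.5581 0.3041 0.068 ] yaw 101.56 tilt [0.1  0.06] q7 1.22 gap 0.0382 F [ 0.1 -0.8 -1.9]
  shift cm [-0.01 -0.08  0.62] turn z 0.06
```

>>> carry_out --pt "0 -0.07 0.3 0 0 0 3" --pt "0 0 0.2 0 0 0 3" --pt "0 0 0.08 0 0 0 3" --pt "0 0 0 0 0 0 3" --pt "0 0 0 0 0 0 3" --pt "0 0 0 0 0 0 3"

```text
time: 16.38
position: [0.5576, 0.303, 0.0609]
tool_rot: [-0.101, 0.995, -0.0, -0.0]
ft_force: [-0.8, 0.5, -1.3]
finger_gap: 0.0377
grasp_force: 20.0
```

Run:
```python
from h import *
go((.5584,.3033,.0618,101.5))
```

```text
t 16.38 p [0.5576 0.303  0.0609] yaw 101.56 tilt [-0. -0.] q7 1.23 gap 0.0377 F [-0.8  0.5 -1.3]
  shift cm [-0.09  0.01 -0.09] turn z 0.06
```

>>> carry_out --pt "-0.05 0 0.05 0 0 0 3" --pt "0 0 0 0 0 0 3" --pt "0 0 0 0 0 0 3" --pt "0 0 0 0 0 0 5.8" --pt "0 0 0 0 0 0 5.8" --pt "0 0 0 0 0 0 5.8" --pt "0 0 0 0 0 0 5.8" --pt "0 0 0 0 0 0 5.8"

```text
time: 17.05
position: [0.5582, 0.3032, 0.0604]
tool_rot: [-0.101, 0.995, 0.0, 0.0]
ft_force: [0.1, 0.5, 1.2]
finger_gap: 0.058
grasp_force: 0.0
```

>>> carry_out --pt "0 0 -1 0 0 0 5.8" --pt "0 0 -2 0 0 0 5.8" --pt "0 0 -3 0 0 0 5.8" --pt "0 0 -3 0 0 0 5.8" --pt "0 0 -3 0 0 0 5.8" --pt "0 0 -3 0 0 0 5.8" --pt "3 0 -2 0 0 0 5.8" --pt "4 0 0 0 0 0 5.8" --pt "4 0 0 0 0 0 5.8" --pt "2 0 0 0 0 0 5.8" --pt "0 0 0 0 0 0 5.8" --pt "0 0 0 0 0 0 5.8" --pt "0 0 0 0 0 0 5.8"

```text
time: 18.13
position: [0.4318, 0.2774, 0.2314]
tool_rot: [-0.101, 0.995, 0.0, 0.001]
ft_force: [0.2, -0.7, -0.2]
finger_gap: 0.058
grasp_force: 0.0
```

Run:
```python
from h import *
go()
save("top","pics/top2.png"); save("scene","pics/scene2.png")
m=model("top"); im=cv2.imread("pics/top2.png")
A=cv2.resize(im[160:275,115:295],None,fx=4,fy=4,interpolation=cv2.INTER_CUBIC)
cv2.imwrite("pics/c2.png",A)
B=cv2.imread("pics/scene2.png")
c,s=np.cos(np.radians(11.5)),np.sin(np.radians(11.5))
for cx,cy in((.5932,.1364),(.5594,.303)): print((w2px(m,[(cx+a*c,cy+a*s,.1085) for a in(-.037,0,.037)])-[115,160])*4+1.5)
```

```text
t 18.13 p [0.4318 0.2774 0.2314] yaw 101.54 tilt [0.11 0.06] q7 1.13 gap 0.058 F [ 0.2 -0.7 -0.2]
[[510.54800479 261.3364731 ]
 [495.9447764  184.85074159]
 [481.52693896 108.930782  ]]
[[161.86928331 333.29461482]
 [148.52684595 257.27941983]
 [135.45944141 181.79998793]]
```

View pics/c2.png

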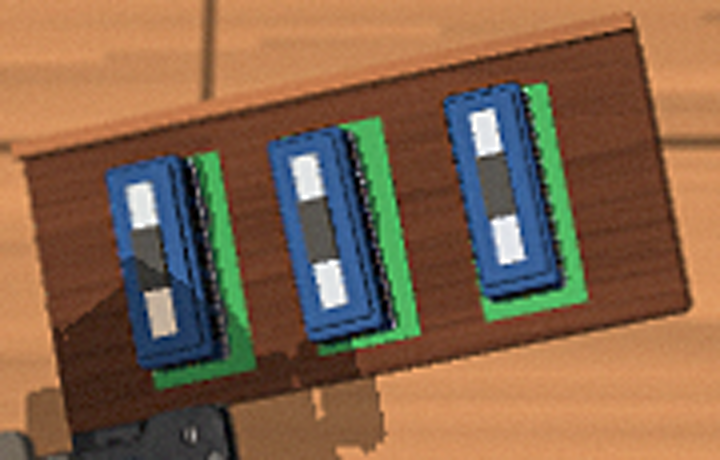

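View pics/scene2.png

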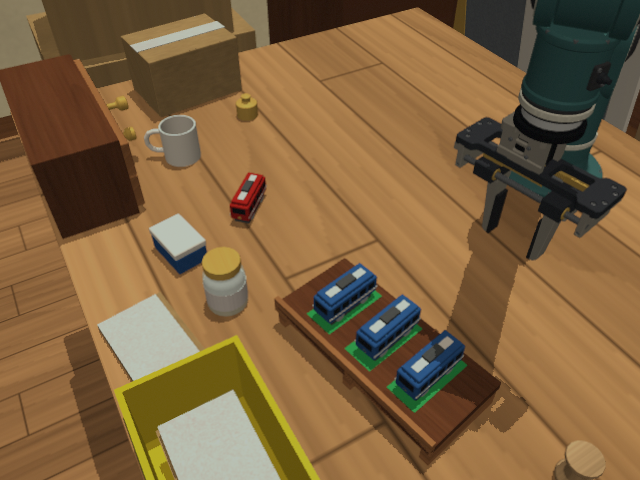

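The crop and scene view show all three trams upright in a row. The roof strips are centred at (497,186) and (151,260), against ideals of (496,185) and (149,257), so within about 1 mm. The parked tram has not moved and the gripper is clear, so I'm handing in.

```bash
python3 -c "
from h import *
print(workorder.job_done())"
```

```text
the job is handed in; nothing more can be done
None
```

Both blue trams are on the two empty pads, upright, within about 1 mm of centre and in line with the pads to about 2°; I didn't touch the parked tram, and the job is handed in at about 18 s of the 64 s allowed.

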